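# Pour sample tubes into the groove rack

## Task

Carry the steel tray level by its handle to the high end of the blue rack and gently tip it, mouth just above the rack's apron, so that the three tubes roll down the slope and each settles fully in a groove of its own. Then set the empty tray down upright on the bench and let go; leave the standing rack, the timer and the beaker where they are.

Things in the scene. Friction and masses are not known exactly. Their poses are not given: they have to be found in the camera images.
- tray: Loose steel tray, 0.25 kg, open at the top and at its mouth (own -x end). Origin: centre of underside; z up. Extends x -45..+49, y -58..+58 mm. Rear and side walls 26 mm high; basket handle on two 14 mm wide posts at the sides. Floor 3 mm thick, level, but its last 22 mm ramp up to the mouth at 0.21 rad: tubes stay in while it is level and roll out when tipped mouth-down past that; 0.45 rad empties it.
- handle (a point): Middle of the tray's black handle: a straight bar 116 mm long along the tray's y, 12 mm thick along x, 18 mm tall; its centre is 92 mm above the middle of the tray's underside, about over the centre of mass. Axes as the tray.
- lip (a point): Middle of the tray's mouth edge, the line over which tubes roll out; in the tray's frame at x -45, z +7.7 mm. Axes as the tray.
- tube0: One of three alike empty capped sample tubes (white, yellow cap, round ends), 16 mm in diameter all along, 100 mm long, 20 g. Origin: its centre; y is its long axis, x and z turn as it rolls. At the start all three lie side by side in the tray, across it (along the tray's y).
- tube1: One of three alike empty capped sample tubes (white, yellow cap, round ends), 16 mm in diameter all along, 100 mm long, 20 g. Origin: its centre; y is its long axis, x and z turn as it rolls. At the start all three lie side by side in the tray, across it (along the tray's y).
- tube2: One of three alike empty capped sample tubes (white, yellow cap, round ends), 16 mm in diameter all along, 100 mm long, 20 g. Origin: its centre; y is its long axis, x and z turn as it rolls. At the start all three lie side by side in the tray, across it (along the tray's y).
- rack: Blue rack fixed to the bench. Origin at bench height under its middle; z up. Its top slopes down to its own -x at 0.24 rad: high end x +80 (top 63 mm above the bench), low end x -74 mm. From the high end: flat apron 55 mm long, four grooves along y (18 wide, 15.5 deep, 26 mm apart, flat ribs between), end stop. Stop and side walls stand 14 mm above the top; 136 mm between the walls, 146 over them.
- apron (a point): Middle of the apron's surface, at x 53, y 0, z 57 mm in the rack's frame; axes as the rack (x level, to the high end). Tubes tipped here roll down; a seated tube lies flush with the top, so the next rolls over it to a free groove.
- groove0 (a point): Where the centre of a tube lies when it is seated in the middle of groove 0 (lowest, next to the end stop); rack frame x -56, z 22 mm; axes as the rack.
- groove1 (a point): Where the centre of a tube lies when it is seated in the middle of groove 1 (between); rack frame x -31, z 29 mm; axes as the rack.
- groove2 (a point): Where the centre of a tube lies when it is seated in the middle of groove 2 (between); rack frame x -6, z 35 mm; axes as the rack.
- groove3 (a point): Where the centre of a tube lies when it is seated in the middle of groove 3 (highest, next to the apron); rack frame x 19, z 41 mm; axes as the rack.
- standing_rack: Bystander: white rack of upright tubes, 70 x 120 x 98 mm, origin centre of underside.
- timer: Bystander: flat white bench timer, 55 x 70 x 18 mm, origin centre of underside.
- beaker: Bystander: white plastic beaker, 70 mm across, 90 mm high, origin centre of underside.
Things that resemble listed ones, but are neither listed nor needed, are in the scene too. What is shaped like the tray but orange is not meant.

How it is judged:
By the outcome, as a careful person would: the job done as asked, in the order asked, and still so for the second after the job is handed in, with the robot touching nothing.
It also fails if it takes over 61 s, if anything falls off the work surface, if the arm or the gripper's body presses on something with over 40 N, if the wrist force passes 120 N, or if a joint passes its speed limit or range.

## Robot

A 7-joint arm with a two-finger parallel gripper is mounted at the origin on the work surface. World frame = base frame: x ahead of the robot, y to its left, z up, the work surface at z = 0. Lengths are in m, angles in rad, forces in N, time in s.
With the tool pointing down it reaches from about 0.4 to 0.875 m from the base axis. Payload 19.3 kg.
Tool frame: the origin (TCP) lies at the very end of the fingers, on their centre line; the grasp point (between the pads) lies 19 mm behind it; z points along the fingers, y is the line along which they close (so a half turn about z gives the same grasp; the last joint's range is limited). The gripper opens to 85 mm and grips with 20 to 120 N. Pads are 22 mm wide; open, the fingers measure 114 mm over their backs; the gripper's body (76 mm by 85 mm) begins 54 mm behind the grasp point. The pads swing forward as they close: fully open they stand 13 mm farther back than shut.
Start: joints at [1.101, 0.521, -0.036, 1.599, 0.021, 1.021, -0.113], TCP at [0.243, -0.576, 0.206] pointing down, gripper open.
Joint ranges: [-2.91, 2.91], [-0.3, 2.13], [-1.5, 1.42], [0.17, 2.43], [-1.26, 4.41], [0.16, 1.93], [-2.52, 2.52]. Speed limits (rad/s): [1.89, 1.89, 2.39, 2.39, 3.01, 3.01, 3.01].

## Interface

Orientations are given as a unit quaternion [x, y, z, w].
In Python, from station import telemetry, eyes, bot gives the robot as it stands.
- The arm moves only by the tool play_rows, never from a script. Its argument "commands" is a list that holds one entry, the list of rows, each a list of 6 numbers: the shift along the tool's x, y, z in mm, then the turn, a rotation vector about the tool's x, y, z in degrees. In form: [[[x, y, z, wx, wy, wz], ...]]. A call has 1 to 20 rows; each row is the pose to reach, as a shift and turn from the pose commanded when the call began, along the tool's axes at that moment; what a row does not reach only later rows make up. A row lasts 1/8 s, in which the tool goes at most 62.5 mm and 10.7 degrees, less where a joint would pass 70% of its speed; a pose out of reach is approached as far as the arm can. A call with a gripper value outside its range is refused whole. "claw" is the closure in counts, from 0 (fully open) to 255 (shut), set as the call begins (left out, the last holds). The fingers move at their own pace and stop on an object; "force" is the grip in N (left out, the last holds). Time passes only in rows, so rows that repeat a pose let the fingers close. It gives the time, the measured TCP pose, the force, the opening and the grip force at its end, in the units of the state.
- telemetry.get_state(): the state, without advancing time (a new reading comes with each control period).
- eyes.capture(name): name is "scene" or "top" or "wrist"; returns a dict with "img" (480x640x3 uint8, red, green, blue), "intrinsics" (3x3 intrinsics, pixels), "k1" (the pictures are not rectified: a ray, as slopes to the right and down, at radius r is drawn at 1 + k1 r^2 times it, then the intrinsics apply), "world_to_cam" (4x4, takes a point from world to camera coordinates); the wrist camera has in their place "T_tool_cam" (4x4, takes a point from camera to tool coordinates, whose origin is the TCP and whose axes are the flange's). Camera axes: x right, y down, z forward; pixel columns grow to the right and rows downward; lengths in m; the calibration is good to about 2 mm. A picture is of the moment at which its call begins: read the wrist's pose just before it. There is no depth.
- bot.close_job(): hands the job in; it is judged then, once.
The state is a dict: "time": time; "joints": joint angles; "qd": joint speeds; "joint_torque": joint torques, N m; "position": TCP position; "orientation": TCP orientation; "ft_force": force on the tool from outside, world axes, zero at the start; "torque": the same for the moment, N m; "width": finger opening in m; "finger_force": force on a finger pad.
Only numpy, scipy, OpenCV 4.12 (cv2) and the standard library are available. Lean on these libraries where they do the work, as an engineer would, in place of code of your own. Each camera call takes 0.05 s, during which the arm holds its last target. There are 200 camera calls.

## Working session

There is one attempt and no reset: what is moved stays moved. The work goes in short steps, Python scripts to look and compute and a tool call to move; the robot and the scene stay as the last step left them, time stands still between calls to the robot, and variables do not carry over. Pictures are saved under pics/ and viewed, at most 11 in all, crops included, and the job is handed in when it is done.

Besides the shell and the picture viewer there is one more tool, called after "Request:" in YAML: its name, and indented under it one key for each argument. play_rows: Moves the arm, as the interface text tells. Its arguments: {"type":"object","properties":{"commands":{"type":"array","items":{"type":"array","items":{"type":"array","items":{"type":"number"}}}},"claw":{"type":"number"},"force":{"type":"number"}},"required":["commands"]}

```bash
mkdir -p pics; ls; cat > h.py <<'E'
import numpy as np, cv2, sys
from station import telemetry, eyes, bot
from scipy.spatial.transform import Rotation as R
def cap(n):
    s=telemetry.get_state(); c=eyes.capture(n)
    if n=="wrist":
        T=np.eye(4);T[:3,:3]=R.from_quat(s['orientation']).as_matrix();T[:3,3]=s['position']
        c['world_to_cam']=np.linalg.inv(T@c['T_tool_cam'])
    return c
def save(c,f): cv2.imwrite('pics/'+f,c['img'][:,:,::-1])
def ray(c,px):
    K=c['intrinsics'];k=c['k1']
    q=(np.array(px,float)-[K[0][2],K[1][2]])/[K[0][0],K[1][1]]
    p=q.copy()
    for _ in range(20): p=q/(1+k*(p@p))
    W=np.linalg.inv(c['world_to_cam']); d=W[:3,:3]@[p[0],p[1],1]
    return W[:3,3],d
def onz(c,px,z):
    o,d=ray(c,px); return o+d*(z-o[2])/d[2]
def proj(c,P):
    p=c['world_to_cam']@np.append(P,1);p=p[:2]/p[2];p=p*(1+c['k1']*(p@p));K=c['intrinsics']
    return p*[K[0][0],K[1][1]]+[K[0][2],K[1][2]]
E
python3 - <<'E'
from h import *
import pickle
cs={n:cap(n) for n in("scene","top")}
pickle.dump(cs,open('c0.pkl','wb'))
for n in cs: save(cs[n],n+'0.png'); print(n,np.linalg.inv(cs[n]['world_to_cam']).round(3).tolist(),cs[n]['intrinsics'],cs[n]['k1'])
print(telemetry.get_state())
E
```

```text
pics
scene [[0.05, 0.709, -0.703, 1.411], [0.999, -0.025, 0.046, -0.049], [0.015, -0.705, -0.709, 0.946], [0.0, 0.0, 0.0, 1.0]] [[503.14585997   0.         320.25753369]
 [  0.         503.14585997 250.23992836]
 [  0.           0.           1.        ]] -0.010919989916963769
top [[0.025, -0.991, 0.128, 0.432], [-1.0, -0.024, 0.002, -0.02], [0.001, -0.128, -0.992, 1.232], [0.0, 0.0, 0.0, 1.0]] [[463.61680323   0.         318.78670584]
 [  0.         463.61680323 236.63077908]
 [  0.           0.           1.        ]] 0.023306176128127853
{'time': 0.1, 'joints': array([ 1.10079011,  0.52198307, -0.03632816,  1.59992806,  0.02122207,
        1.02110086, -0.11280681]), 'qd': array([-1.46326610e-05, -1.84229398e-03, -6.24650609e-04,  6.14162903e-04,
        5.17893768e-04, -9.22417480e-04, -2.34322227e-03]), 'joint_torque': array([ 5.32478516e-03, -9.28484130e+01,  1.98475935e+00, -3.70531118e+01,
        1.82341354e-02,  5.28925899e-03, -8.98730059e-05]), 'position': array([ 0.24311259, -0.575432  ,  0.20597365]), 'orientation': array([ 9.80086290e-01,  1.98571389e-01, -1.46415087e-04, -4.95696240e-04]), 'ft_force': array([0.16233458, 0.34401505, 0.55303881]), 'torque': array([ 0.04461037, -0.0203189 , -0.03214644]), 'finger_force': 0.0, 'width': 0.08538046532332798}
```

View pics/top0.png

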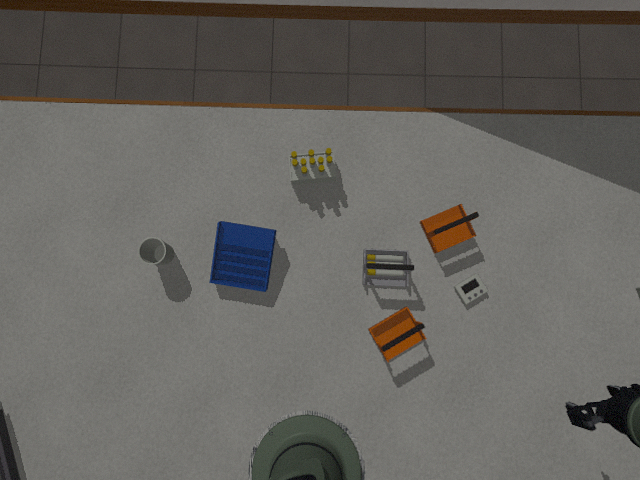

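View pics/scene0.png

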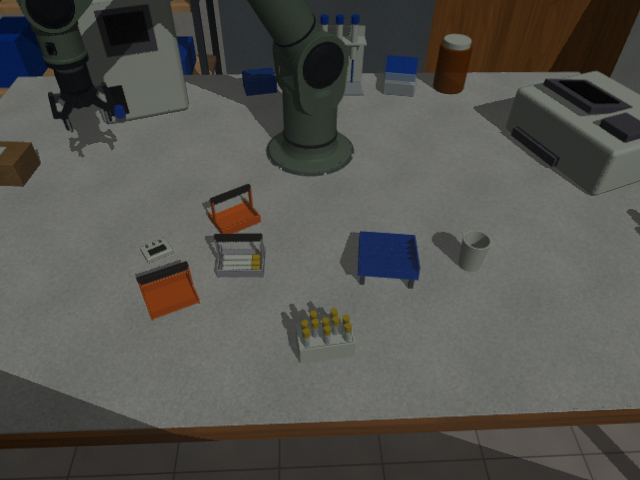

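Candidates for the tray, in top-view pixels: grey steel tray with yellow-capped tubes (388,268), orange trays (448,228) and (397,333). The steel tray at (388,268) fits the description. The rack is blue at (243,256), with its flat apron side at the top of the image (+x). Next is a close crop to check the choice.

```bash
python3 - <<'E'
from h import *
import pickle
cs=pickle.load(open('c0.pkl','rb'))
t,s=cs['top']['img'],cs['scene']['img']
r=lambda a:cv2.resize(a,(400,300),interpolation=cv2.INTER_CUBIC)
o=np.vstack([np.hstack([r(t[240:300,348:428]),r(s[225:285,200:280])]),np.hstack([r(t[211:301,185:305]),r(s[222:297,340:440])])])
cv2.imwrite('pics/crop.png',o[:,:,::-1])
E
```

```text
(no output)
```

View pics/crop.png

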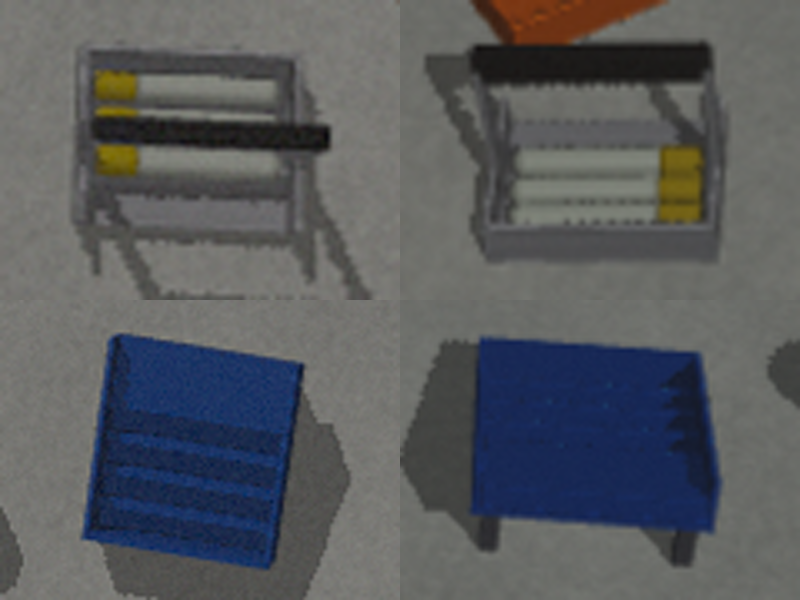

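The crop confirms the steel tray holding three tubes. Its mouth faces world -x (image bottom, top-view row about 285) and its rear wall is at +x. The rack's apron is also at +x. Next I measure both.

```bash
python3 - <<'E'
from h import *
import pickle
cs=pickle.load(open('c0.pkl','rb'))
t,s=cs['top'],cs['scene']
def comp(m):
    n,l,st,ce=cv2.connectedComponentsWithStats(m.astype('uint8'));k=1+np.argmax(st[1:,4]);return (l==k).astype('uint8')
def box(c,x0,y0,x1,y1,f):
    m=np.zeros((480,640),'uint8');im=c['img'].astype(int);m[y0:y1,x0:x1]=f(im)[y0:y1,x0:x1];return comp(m)
dark=lambda im:(im.max(2)<45)
def cnt(m):return max(cv2.findContours(m,0,2)[0],key=cv2.contourArea)
H={}
for n,b in(('top',(355,255,425,280)),('scene',(205,228,275,250))):
    m=box(cs[n],*b,dark);r=cv2.minAreaRect(cnt(m));p=cv2.boxPoints(r);H[n]=r[0];print(n,r,p.tolist())
    if n=='top':
        e=sorted(p.tolist()); a=(np.add(e[0],e[1]))/2;b2=(np.add(e[2],e[3]))/2
        for q in(a,b2,r[0]):print('  z.101',onz(t,q,.101).round(4))
    else:
        for q in p: print('  z.10',onz(s,q,.092).round(4))
o1,d1=ray(t,H['top']);o2,d2=ray(s,H['scene'])
k=np.linalg.lstsq(np.c_[d1,-d2],o2-o1,rcond=None)[0];print('tri',o1+d1*k[0],o2+d2*k[1])
blue=lambda im:(im[:,:,2]>im[:,:,0]+40)&(im[:,:,2]>1.4*im[:,:,1])
for n,b in(('top',(190,205,300,305)),('scene',(340,222,440,297))):
    c=cnt(box(cs[n],*b,blue));h=cv2.convexHull(c)
    for e in np.arange(1,8,.5):
        q=cv2.approxPolyDP(h,e,True)
        if len(q)<=4:break
    q=q[:,0].astype(float);print(n,q.tolist())
    for z in(.077,.063,.042): print(z,[onz(cs[n],x,z).round(4)[:2].tolist() for x in q])
E
```

```text
top ((389.53057861328125, 266.3586120605469), (47.13706588745117, 4.6613850593566895), 2.726310968399048) [[365.8778381347656, 267.5656433105469], [366.0995788574219, 262.9095153808594], [413.1833190917969, 265.1515808105469], [412.9615783691406, 269.8077087402344]]
  z.101 [ 0.5108 -0.1336  0.101 ]
  z.101 [ 0.5082 -0.2483  0.101 ]
  z.101 [ 0.5095 -0.191   0.101 ]
scene ((237.5, 237.5), (7.0, 47.0), 90.0) [[214.0, 234.0], [261.0, 234.0], [261.0, 241.0], [214.0, 241.0]]
  z.10 [ 0.4981 -0.2526  0.092 ]
  z.10 [ 0.5021 -0.1371  0.092 ]
  z.10 [ 0.527  -0.1363  0.092 ]
  z.10 [ 0.523  -0.2501  0.092 ]
tri [ 0.51029498 -0.19274681  0.0895389 ] [ 0.5103225  -0.19442366  0.08979495]
top [[218.0, 222.0], [275.0, 230.0], [264.0, 291.0], [210.0, 282.0]]
0.077 [[0.6123, 0.2379], [0.5955, 0.0938], [0.4426, 0.1153], [0.4615, 0.2497]]
0.063 [[0.6144, 0.241], [0.5975, 0.0951], [0.4427, 0.117], [0.4619, 0.253]]
0.042 [[0.6177, 0.2457], [0.6004, 0.0972], [0.4429, 0.1194], [0.4624, 0.2579]]
scene [[360.0, 232.0], [414.0, 235.0], [417.0, 279.0], [358.0, 275.0]]
0.077 [[0.4873, 0.1111], [0.5029, 0.2464], [0.6504, 0.2265], [0.633, 0.091]]
0.063 [[0.4724, 0.1137], [0.4883, 0.2511], [0.6382, 0.2309], [0.6204, 0.0932]]
0.042 [[0.4501, 0.1175], [0.4664, 0.2583], [0.6198, 0.2375], [0.6016, 0.0966]]
```

```bash
cat >> h.py <<'E'
def delta(P,Rt):
    s=telemetry.get_state();R0=R.from_quat(s['orientation'])
    return (R0.inv().apply(np.array(P)-s['position'])*1000).round(1), (R0.inv()*Rt).as_rotvec(degrees=True).round(2)
def grip(yaw,th=0):  # tool orientation holding tray with yaw, mouth-down tilt th
    return R.from_euler('z',yaw)*R.from_euler('y',-th)*R.from_matrix([[0,1,0],[1,0,0],[0,0,-1]])
def tcp(lip,yaw,th,g): # TCP for lip world position; g = TCP in tray frame
    return np.array(lip)+(R.from_euler('z',yaw)*R.from_euler('y',-th)).apply(np.array(g)-[-.045,0,.0077])
E
python3 -c "
from h import *
print(delta([.510,-.192,.18],grip(-.0226)))"
```

```text
(array([ 395.1, -249.3,   26.2]), array([-6.00e-02, -3.00e-02, -6.58e+01]))
```

Request:
play_rows:
  commands:
    - [[20, -12, 1, 0, 0, -3], [60, -38, 4, 0, 0, -10], [106, -67, 7, 0, 0, -18], [156, -98, 10, 0, 0, -26], [206, -130, 14, 0, 0, -34], [256, -161, 17, 0, 0, -42], [304, -192, 20, 0, 0, -50], [345, -217, 23, 0, 0, -57], [376, -237, 25, 0, 0, -62.5], [395, -249, 26, 0, 0, -65.8], [395, -249, 26, 0, 0, -65.8], [395, -249, 26, 0, 0, -65.8]]
  claw: 0

```text
time: 1.6
position: [0.5096, -0.1935, 0.1804]
orientation: [0.716, 0.698, -0.0, -0.0]
ft_force: [-0.3, -0.9, -0.7]
width: 0.0855
finger_force: 0.0
```

```bash
python3 - <<'E'
from h import *
import pickle
c=cap('wrist');pickle.dump(c,open('w1.pkl','wb'));save(c,'w1.png')
s=telemetry.get_state();print(s['position'],s['ft_force'],s['joints'],delta([.51,-.192,.073],grip(-.0226)))
for p in([.5108,-.1336,.101],[.5082,-.2483,.101],[.510,-.192,.101]):print(proj(c,np.array(p)))
E
```

```text
[ 0.50951341 -0.1937342   0.18046974] [ 0.29212418 -0.57360777 -0.29470101] [ 0.55879699  0.45048619 -0.40932925  1.82393092  0.22161231  0.91241672
  0.02464851] (array([  1.8,   0.5, 107.5]), array([-0.02,  0.03, -0.12]))
[320.94551422 143.44042395]
[321.17180176 321.66215515]
[321.90807286 239.56687848]
```

View pics/w1.png

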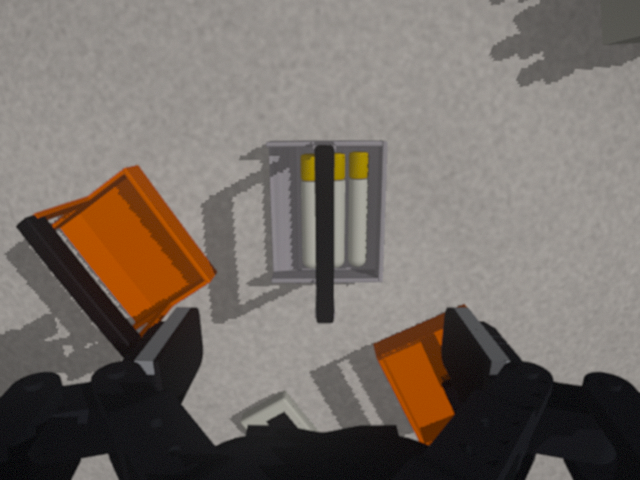

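The handle runs from (325,145) to (325,322) in the wrist view, about 2 mm further +x than predicted. Tubes are parallel with their caps at +y. I'll descend and grip.

Request:
play_rows:
  commands:
    - [[1, 1, 15, 0, 0, 0], [2, 2, 40, 0, 0, 0], [2, 2, 65, 0, 0, 0], [2, 2, 88, 0, 0, 0], [2, 2, 102, 0, 0, 0], [2, 2, 107, 0, 0, 0], [2, 2, 107, 0, 0, 0], [2, 2, 107, 0, 0, 0]]

```text
time: 2.65
position: [0.5126, -0.1908, 0.0741]
orientation: [0.715, 0.699, 0.0, 0.0]
ft_force: [0.2, -0.2, -1.2]
width: 0.0852
finger_force: 0.0
```

Request:
play_rows:
  commands:
    - [[0, 0, 0, 0, 0, 0], [0, 0, 0, 0, 0, 0], [0, 0, 0, 0, 0, 0], [0, 0, 0, 0, 0, 0], [0, 0, 0, 0, 0, 0], [0, 0, 0, 0, 0, 0], [0, 0, 0, 0, 0, 0], [0, 0, 0, 0, 0, 0], [0, 0, 0, 0, 0, 0], [0, 0, 0, 0, 0, 0]]
  claw: 255
  force: 60

```text
time: 3.9
position: [0.5119, -0.1907, 0.0735]
orientation: [0.715, 0.699, -0.0, -0.0]
ft_force: [-3.8, 0.3, 5.4]
width: 0.0089
finger_force: 58.8
```

Request:
play_rows:
  commands:
    - [[0, 0, -3, 0, 0, 0], [0, 0, -10, 0, 0, 0], [0, 0, -20, 0, 0, 0], [0, 0, -32, 0, 0, 0], [0, 0, -45, 0, 0, 0], [0, 0, -58, 0, 0, 0], [0, 0, -70, 0, 0, 0], [0, 0, -82, 0, 0, 0], [0, 0, -92, 0, 0, 0], [0, 0, -98, 0, 0, 0], [0, 0, -100, 0, 0, 0], [0, 0, -100, 0, 0, 0], [0, 0, -100, 0, 0, 0]]

```text
time: 5.52
position: [0.512, -0.1906, 0.1731]
orientation: [0.715, 0.699, -0.0, -0.0]
ft_force: [0.1, -0.5, -2.7]
width: 0.0087
finger_force: 58.6
```

```bash
python3 - <<'E'
from h import *
c=cap('wrist');s=cap('scene')
st=telemetry.get_state();print(st['position'],st['orientation'],st['width'],st['ft_force'])
o=np.hstack([cv2.resize(c['img'],(400,300)),cv2.resize(s['img'][160:280,160:320],(400,300),interpolation=2)])
cv2.imwrite('pics/lift.png',o[:,:,::-1])
yaw=-.13;g=[0,0,.073];Q=np.array([.5255,.178]);
def W(x,z):return [Q[0]+x*np.cos(yaw),Q[1]+x*np.sin(yaw),z]
print('above',tcp(W(.055,.12),yaw,0,g),delta(tcp(W(.055,.12),yaw,0,g),grip(yaw)))
E
```

```text
[ 0.51212974 -0.19061134  0.17324459] [ 7.15034578e-01  6.99089054e-01 -8.41910386e-05 -1.98194162e-04] 0.008730801923331229 [ 0.24024294 -1.04235015 -3.04019938]
above [0.62465619 0.16503659 0.1853    ] (array([358.1, 104.5, -12. ]), array([-0.02, -0.01,  6.16]))
```

View pics/lift.png

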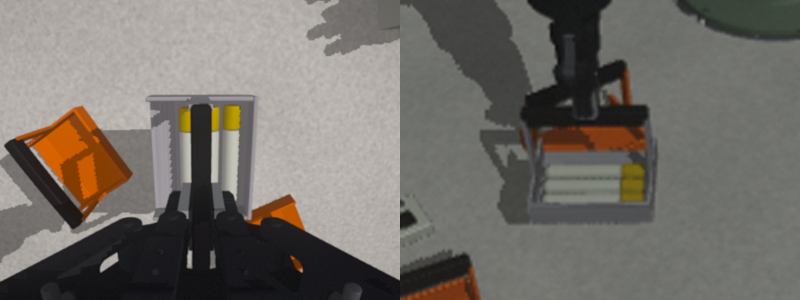

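The tray is lifted and level at scene crop (590,170), all three tubes inside and clear of the orange trays. Now the level carry to the rack.

Request:
play_rows:
  commands:
    - [[4, 1, -1, 0, 0, 0.1], [13, 4, -3, 0, 0, 0.2], [27, 8, -5, 0, 0, 0.5], [45, 13, -8, 0, 0, 0.8], [66, 19, -10, 0, 0, 1.1], [90, 26, -12, 0, 0, 1.5], [115, 33, -12, 0, 0, 2.0], [141, 41, -12, 0, 0, 2.4], [168, 49, -12, 0, 0, 2.9], [195, 57, -12, 0, 0, 3.4], [222, 65, -12, 0, 0, 3.8], [247, 72, -12, 0, 0, 4.3], [270, 79, -12, 0, 0, 4.7], [292, 85, -12, 0, 0, 5.0], [311, 91, -12, 0, 0, 5.4], [328, 96, -12, 0, 0, 5.6], [340, 99, -12, 0, 0, 5.8], [349, 102, -12, 0, 0, 6.0], [355, 104, -12, 0, 0, 6.1], [358, 105, -12, 0, 0, 6.2]]

```text
time: 8.12
position: [0.6254, 0.1649, 0.1855]
orientation: [0.752, 0.659, -0.0, 0.0]
ft_force: [0.5, -0.3, -4.3]
width: 0.0087
finger_force: 58.6
```

Request:
play_rows:
  commands:
    - [[0, 0, 0, 0, 0, 0], [0, 0, 0, 0, 0, 0], [0, 0, 0, 0, 0, 0]]

```text
time: 8.5
position: [0.6253, 0.1646, 0.1856]
orientation: [0.752, 0.659, -0.0, 0.0]
ft_force: [-0.7, 0.6, -4.5]
width: 0.0091
finger_force: 58.6
```

```bash
python3 - <<'E'
from h import *
w=cap('wrist');t=cap('top');s=cap('scene')
import pickle;pickle.dump((w,t,s),open('c2.pkl','wb'))
st=telemetry.get_state();print(st['time'],st['position'],st['orientation'],st['width'],st['ft_force'],st['joints'])
r=lambda a:cv2.resize(a,(400,300),interpolation=2)
Q=np.array([.5255,.178]);yaw=-.13;c,sn=np.cos(yaw),np.sin(yaw)
for n,cc in(('w',w),('t',t),('s',s)):
    im=cc['img']=cc['img'].copy()
    for x,y,z in[(.08,.073,.063),(.08,-.073,.063),(-.074,.073,.026),(-.074,-.073,.026),(.026,.068,.05),(.026,-.068,.05)]:
        p=proj(cc,np.array([Q[0]+c*x-sn*y,Q[1]+sn*x+c*y,z+.014]));print(n,p.round(1))
        im[tuple(np.clip(p[::-1].round().astype(int),0,[479,639]))]=[255,0,0]
o=np.vstack([np.hstack([r(w['img']),r(t['img'][190:310,180:340])]),np.hstack([r(s['img'][200:320,320:480]),r(s['img'][200:260,340:420])])])
cv2.imwrite('pics/over.png',o[:,:,::-1])
E
```

```text
8.65 [0.62531685 0.1647439  0.18553929] [7.51876122e-01 6.59304404e-01 1.57121595e-05 3.57292418e-06] 0.008984850452035 [ 0.12436966  0.40722078 -3.37320107] [-0.08008938  0.60431446 -0.41636364  1.54431231  0.26814691  1.04984075
 -0.69600294]
w [289.2 120.6]
w [293.4 325.4]
w [ 91.2 125.3]
w [115.6 303. ]
w [212.2 129.2]
w [224.6 311.3]
t [217.2 221.2]
t [274.4 230. ]
t [209.3 282.3]
t [265.7 291.1]
t [216.4 243.1]
t [269.4 251.4]
s [419.8 267.4]
s [358.2 263.2]
s [414.2 234.3]
s [358.8 230.7]
s [415.7 254.8]
s [360.4 251.1]
```

View pics/over.png

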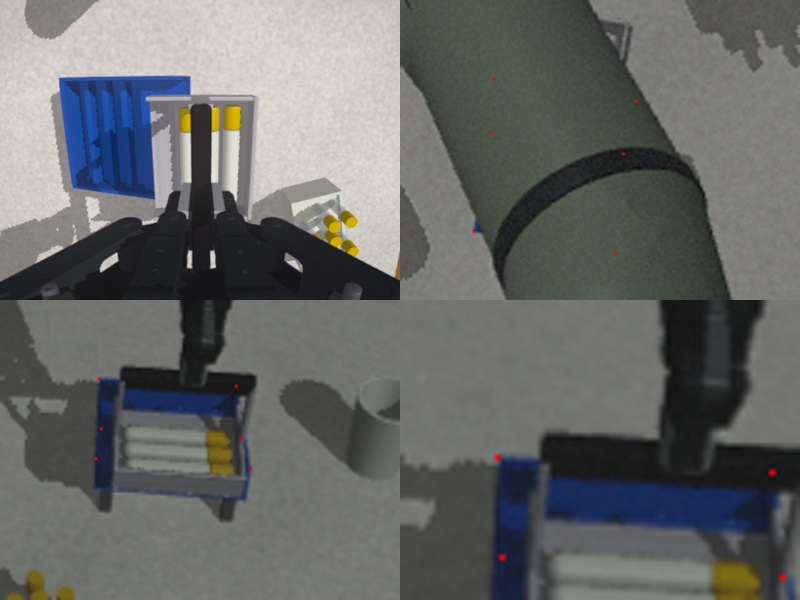

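```bash
python3 - <<'E'
from h import *
import pickle
cs=pickle.load(open('c0.pkl','rb'));w,_,s2=pickle.load(open('c2.pkl','rb'));w0=w
im=w['img'].astype(int);m=((im[:,:,2]>im[:,:,0]+40)&(im[:,:,2]>1.4*im[:,:,1])).astype('uint8')
m[:, 320:]=0
h=cv2.convexHull(max(cv2.findContours(m,0,2)[0],key=cv2.contourArea));q=cv2.approxPolyDP(h,4,True)[:,0];print(q.tolist())
def tri(*v):
    A=np.zeros((3,3));b=np.zeros(3)
    for c,p in v:
        o,d=ray(c,p);d/=np.linalg.norm(d);M=np.eye(3)-np.outer(d,d);A+=M;b+=M@o
    X=np.linalg.solve(A,b);return X.round(4),[(proj(c,X)-p).round(1).tolist() for c,p in v]
t,s=cs['top'],cs['scene']
print('lowL',tri((t,(210,282)),(w,(96,126)),(s,(414,235))))
print('lowR',tri((t,(264,291)),(w,(115,299)),(s,(360,232))))
print('hiL',tri((t,(218,222)),(w,(304,123)),(s,(417,279))),tri((t,(218,222)),(w,(304,123))))
print('hiR',tri((t,(275,230)),(s,(358,275))))
o=np.vstack([cv2.resize(w['img'][100:330,70:320],(0,0),fx=2.3,fy=2.3,interpolation=2)])
g=np.clip(o.astype(float)*1.6,0,255).astype('uint8')
st=cv2.resize(np.clip(cs['top']['img'][215:297,205:280]*1.6,0,255).astype('uint8'),(0,0),fx=2.9,fy=2.9,interpolation=2)
c=np.zeros((529,800,3),'uint8');c[:g.shape[0],:g.shape[1]]=g;c[:st.shape[0],577:577+st.shape[1]]=st
cv2.imwrite('pics/wr.png',c[:,:,::-1])
E
```

```text
[[303, 123], [303, 151], [247, 317], [116, 299], [95, 125]]
lowL (array([0.463 , 0.2592, 0.0378]), [[-0.1, -0.2], [-1.4, 0.1], [-0.1, 0.3]])
lowR (array([0.4429, 0.1189, 0.037 ]), [[0.4, 0.0], [1.3, -1.4], [0.1, -0.5]])
hiL (array([0.6198, 0.2402, 0.0425]), [[2.1, -0.8], [-3.8, -3.1], [1.1, -0.2]]) (array([0.6194, 0.2405, 0.0518]), [[1.2, -1.2], [-5.1, -3.6]])
hiR (array([0.6006, 0.0971, 0.0408]), [[0.1, 0.0], [0.1, -0.0]])
```

View pics/wr.png

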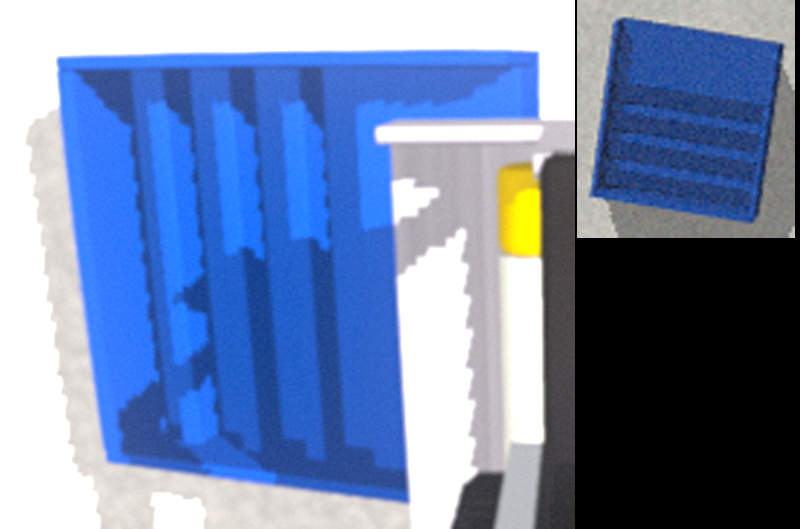

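```bash
python3 - <<'E'
from h import *
yaw=-.132;Q=[.5265,.1805];g=[0,0,.0735]
L=lambda x,z:[Q[0]+x*np.cos(yaw),Q[1]+x*np.sin(yaw),z]
for d,z in[(0,.115),(3,.100),(6,.088),(9,.078),(11,.071)]+[(a,.070) for a in(12,14,16,18,20,22,24,26,28)]:
    p,r=delta(tcp(L(.052,z),yaw,np.radians(d),g),grip(yaw,np.radians(d)));print(d,z,p,r)
E
```

```text
0 0.115 [ 2.6 -3.   4.7] [ 0.   -0.    0.06]
3 0.1 [ 2.6 -6.5 17.5] [-3.   -0.    0.06]
6 0.088 [  2.6 -10.2  27.4] [-6.   -0.    0.06]
9 0.078 [  2.6 -13.9  35.5] [-9.   -0.01  0.06]
11 0.071 [  2.6 -16.4  41.4] [-1.1e+01 -1.0e-02  6.0e-02]
12 0.07 [  2.6 -17.7  41.8] [-1.2e+01 -1.0e-02  6.0e-02]
14 0.07 [  2.6 -20.3  40.8] [-1.4e+01 -1.0e-02  6.0e-02]
16 0.07 [  2.6 -22.9  39.9] [-1.6e+01 -1.0e-02  6.0e-02]
18 0.07 [  2.6 -25.6  39.1] [-1.8e+01 -1.0e-02  6.0e-02]
20 0.07 [  2.6 -28.2  38.3] [-2.e+01 -1.e-02  6.e-02]
22 0.07 [  2.6 -31.   37.7] [-2.2e+01 -1.0e-02  6.0e-02]
24 0.07 [  2.6 -33.7  37.1] [-2.4e+01 -1.0e-02  6.0e-02]
26 0.07 [  2.6 -36.4  36.7] [-2.6e+01 -1.0e-02  6.0e-02]
28 0.07 [  2.7 -39.2  36.3] [-2.8e+01 -1.0e-02  6.0e-02]
```

Request:
play_rows:
  commands:
    - [[1, -1, 2, 0, 0, 0], [2, -3, 5, 0, 0, 0], [2.6, -4, 9, -1, 0, 0], [2.6, -5, 13, -2, 0, 0], [2.6, -6.5, 17.5, -3, 0, 0], [2.6, -7.7, 21, -4, 0, 0], [2.6, -9, 24.3, -5, 0, 0], [2.6, -10.2, 27.4, -6, 0, 0], [2.6, -11.5, 30, -7, 0, 0], [2.6, -12.7, 33, -8, 0, 0], [2.6, -13.9, 35.5, -9, 0, 0], [2.6, -15, 38.5, -9.7, 0, 0], [2.6, -15.8, 41, -10.4, 0, 0], [2.6, -15.8, 41, -10.4, 0, 0], [2.6, -15.8, 41, -10.4, 0, 0]]

```text
time: 10.52
position: [0.6101, 0.1695, 0.1446]
orientation: [0.749, 0.657, 0.06, 0.068]
ft_force: [0.0, -0.4, -4.4]
width: 0.0091
finger_force: 58.7
```

```bash
python3 - <<'E'
from h import *
w=cap('wrist');s=cap('scene')
st=telemetry.get_state();print(st['time'],st['position'],st['ft_force'],st['torque'])
r=lambda a:cv2.resize(a,(400,300),interpolation=2)
o=np.hstack([r(w['img']),r(s['img'][210:300,335:455])])
cv2.imwrite('pics/tilt.png',np.clip(o[:,:,::-1]*1.3,0,255))
yaw=-.132;Q=[.5265,.1805];g=[0,0,.0735]
L=lambda x,z:[Q[0]+x*np.cos(yaw),Q[1]+x*np.sin(yaw),z]
for d,z in[(a,.070) for a in(11,12,14,16,18,20,22,24,26,28)]:
    p,r=delta(tcp(L(.052,z),yaw,np.radians(d),g),grip(yaw,np.radians(d)));print(d,z,p,r[0])
E
```

```text
10.625 [0.61018058 0.16942839 0.14458383] [ 0.4060616   0.12727887 -3.46199522] [0.11148886 0.37632139 0.00898522]
11 0.07 [-0.  -1.   1.2] -0.6
12 0.07 [-0.  -2.2  0.5] -1.6
14 0.07 [-0.  -4.6 -1. ] -3.6
16 0.07 [-0.  -7.  -2.4] -5.6
18 0.07 [-0.  -9.4 -3.7] -7.6
20 0.07 [ -0.  -11.9  -4.9] -9.6
22 0.07 [ -0.  -14.5  -6. ] -11.6
24 0.07 [ -0.  -17.1  -7. ] -13.6
26 0.07 [ -0.  -19.7  -8. ] -15.6
28 0.07 [ -0.  -22.3  -8.8] -17.6[ WARN:0@0.793] global loadsave.cpp:1063 imwrite_ Unsupported depth image for selected encoder is fallbacked to CV_8U.
```

View pics/tilt.png

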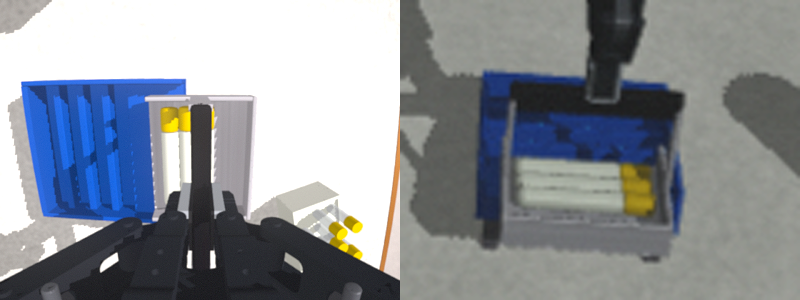

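The tubes lie together against the ramp near the mouth (wrist crop x 162–215). The tray is centred between the rack walls and clear of the apron. Now slow tipping.

Request:
play_rows:
  commands:
    - [[0, -1, 1, -0.6, 0, 0], [0, -1.6, 0.8, -1.1, 0, 0], [0, -2.2, 0.5, -1.6, 0, 0], [0, -2.8, 0.1, -2.1, 0, 0], [0, -3.4, -0.3, -2.6, 0, 0], [0, -4, -0.6, -3.1, 0, 0], [0, -4.6, -1, -3.6, 0, 0], [0, -5.2, -1.4, -4.1, 0, 0], [0, -5.8, -1.7, -4.6, 0, 0], [0, -6.4, -2, -5.1, 0, 0], [0, -7, -2.4, -5.6, 0, 0], [0, -7.6, -2.7, -6.1, 0, 0], [0, -8.2, -3, -6.6, 0, 0], [0, -8.8, -3.4, -7.1, 0, 0], [0, -9.4, -3.7, -7.6, 0, 0], [0, -10, -4, -8.1, 0, 0], [0, -10.7, -4.3, -8.6, 0, 0], [0, -11.3, -4.6, -9.1, 0, 0], [0, -11.9, -4.9, -9.6, 0, 0], [0, -11.9, -4.9, -9.6, 0, 0]]

```text
time: 13.12
position: [0.5974, 0.1713, 0.1472]
orientation: [0.74, 0.649, 0.115, 0.131]
ft_force: [0.5, -0.4, -2.9]
width: 0.009
finger_force: 58.8
```

Request:
play_rows:
  commands:
    - [[0, -1.3, -1, -1, 0, 0], [0, -2.6, -1.1, -2, 0, 0], [0, -3.9, -1.2, -3, 0, 0], [0, -5.2, -1.3, -4, 0, 0], [0, -6.5, -1.4, -5, 0, 0], [0, -7.8, -1.5, -6, 0, 0], [0, -8.5, -1.5, -6.5, 0, 0], [0, -8.5, -1.5, -6.5, 0, 0], [0, -8.5, -1.5, -6.5, 0, 0], [0, -8.5, -1.5, -6.5, 0, 0], [0, -8.5, -1.5, -6.5, 0, 0], [0, -8.5, -1.5, -6.5, 0, 0]]

```text
time: 14.62
position: [0.5891, 0.1722, 0.1457]
orientation: [0.732, 0.642, 0.151, 0.172]
ft_force: [-1.1, -0.5, -2.6]
width: 0.0089
finger_force: 58.8
```

```bash
python3 - <<'E'
from h import *
w=cap('wrist');s=cap('scene')
st=telemetry.get_state();print(st['time'],st['position'],st['ft_force'],R.from_quat(st['orientation']).as_matrix()[:,2])
r=lambda a:cv2.resize(a,(400,300),interpolation=2)
o=np.hstack([r(w['img']),r(s['img'][210:300,335:455])])
cv2.imwrite('pics/tip.png',o[:,:,::-1])
E
```

```text
14.725 [0.58907988 0.17225264 0.14568436] [ 0.45023784 -0.59095212 -3.45452909] [ 0.44236611 -0.05817244 -0.89494592]
```

View pics/tip.png

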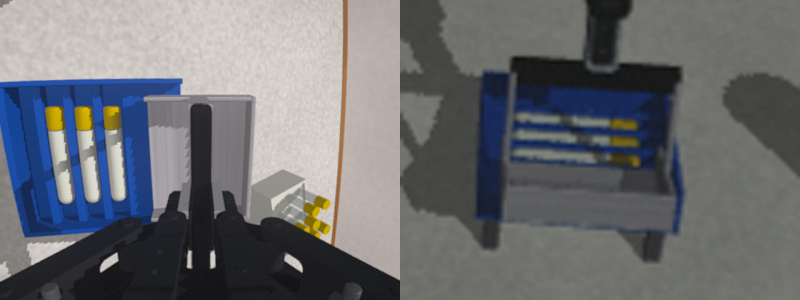

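All three tubes lie in separate grooves (wrist crop x 55–120) and the tray is empty. Now I lift away, level the tray and return it to its original place.

```bash
python3 - <<'E'
from h import *
p=telemetry.get_state()['position'];q=R.from_quat(telemetry.get_state()['orientation'])
print(delta(p+[.005,0,.03],q));print(delta([.61,.169,.19],grip(-.132)))
R0=grip(-.132)
print((R0.inv().apply(np.array([.511,-.191,.19])-[.61,.169,.19])*1000).round(1),(R0.inv()*grip(-.0226)).as_rotvec(degrees=True))
E
```

```text
(array([  0.7,  17.8, -24.6]), array([0., 0., 0.]))
(array([ -0.5,  38.7, -30.2]), array([ 2.65e+01, -2.00e-02,  6.00e-02]))
[-369.9  -50.8    0. ] [ 0.          0.         -6.26815828]
```

Request:
play_rows:
  commands:
    - [[0, 3, -4, 0, 0, 0], [0, 9, -13, 0, 0, 0], [0, 15, -21, 0, 0, 0], [0, 18, -25, 1, 0, 0], [0, 20, -25.5, 4, 0, 0], [0, 23, -26, 8, 0, 0], [0, 26, -27, 12, 0, 0], [0, 30, -28, 16, 0, 0], [0, 34, -29, 20, 0, 0], [0, 37, -30, 24, 0, 0], [-0.5, 38.7, -30.2, 26, 0, 0], [-0.5, 38.7, -30.2, 26.5, 0, 0.1], [-0.5, 38.7, -30.2, 26.5, 0, 0.1]]

```text
time: 16.35
position: [0.6099, 0.169, 0.19]
orientation: [0.752, 0.659, 0.0, -0.0]
ft_force: [0.5, -0.1, -3.5]
width: 0.0089
finger_force: 58.8
```

Request:
play_rows:
  commands:
    - [[-4, -1, 0, 0, 0, -0.1], [-13, -2, 0, 0, 0, -0.2], [-28, -4, 0, 0, 0, -0.5], [-47, -6, 0, 0, 0, -0.8], [-69, -9, 0, 0, 0, -1.1], [-93, -13, 0, 0, 0, -1.5], [-119, -16, 0, 0, 0, -2.0], [-146, -20, 0, 0, 0, -2.4], [-174, -24, 0, 0, 0, -2.9], [-202, -28, 0, 0, 0, -3.4], [-229, -31, 0, 0, 0, -3.8], [-255, -35, 0, 0, 0, -4.3], [-279, -38, 0, 0, 0, -4.7], [-302, -41, 0, 0, 0, -5.0], [-322, -44, 0, 0, 0, -5.4], [-339, -46, 0, 0, 0, -5.7], [-352, -48, 0, 0, 0, -5.9], [-361, -50, 0, 0, 0, -6.1], [-367, -51, 0, 0, 0, -6.2], [-370, -51, 0, 0, 0, -6.3]]

```text
time: 18.85
position: [0.5105, -0.1911, 0.1898]
orientation: [0.715, 0.699, 0.0, -0.0]
ft_force: [0.7, -0.4, -3.4]
width: 0.0087
finger_force: 58.8
```

```bash
python3 - <<'E'
from h import *
s=telemetry.get_state();print(s['time'],s['position'],delta([.511,-.191,.0735],grip(-.0226)))
t=cap('top');w=cap('wrist')
r=lambda a:cv2.resize(a,(400,300),interpolation=2)
o=np.hstack([r(w['img']),r(t['img'][200:305,180:320])])
cv2.imwrite('pics/back.png',o[:,:,::-1])
E
```

```text
18.85 [ 0.5105231  -0.19110231  0.18984408] (array([1.000e-01, 5.000e-01, 1.163e+02]), array([ 0.01, -0.03,  0.02]))
```

View pics/back.png

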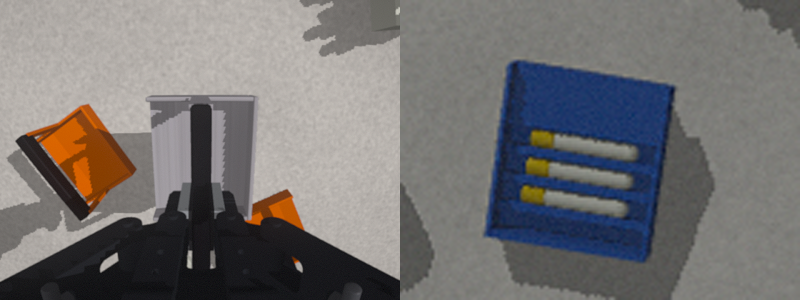

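The tubes are seated in three separate grooves (top crop rows 140–200). The tray is empty and above its old place, and the spot is free. Lowering softly, to 1 mm above the old height first.

Request:
play_rows:
  commands:
    - [[0, 0, 5, 0, 0, 0], [0, 0, 17, 0, 0, 0], [0, 0, 33, 0, 0, 0], [0, 0, 50, 0, 0, 0], [0, 0, 67, 0, 0, 0], [0, 0, 83, 0, 0, 0], [0, 0, 97, 0, 0, 0], [0, 0, 106, 0, 0, 0], [0, 0, 111, 0, 0, 0], [0, 0, 114, 0, 0, 0], [0, 0, 115.5, 0, 0, 0], [0, 0, 116.3, 0, 0, 0], [0, 0, 116.3, 0, 0, 0], [0, 0, 116.3, 0, 0, 0]]

```text
time: 20.7
position: [0.5105, -0.1909, 0.0738]
orientation: [0.715, 0.699, 0.0, -0.0]
ft_force: [-3.8, 1.3, 4.9]
width: 0.0091
finger_force: 60.0
```

Contact at +5 N, the same as when first gripped. Releasing and backing off straight up.

Request:
play_rows:
  commands:
    - [[0, 0, 0, 0, 0, 0], [0, 0, 0, 0, 0, 0], [0, 0, 0, 0, 0, 0], [0, 0, 0, 0, 0, 0], [0, 0, 0, 0, 0, 0], [0, 0, 0, 0, 0, 0], [0, 0, 0, 0, 0, 0], [0, 0, 0, 0, 0, 0]]
  claw: 0

```text
time: 21.7
position: [0.5106, -0.1909, 0.0735]
orientation: [0.715, 0.699, 0.0, -0.0]
ft_force: [0.7, -0.7, 0.0]
width: 0.0854
finger_force: 0.0
```

Request:
play_rows:
  commands:
    - [[0, 0, -3, 0, 0, 0], [0, 0, -12, 0, 0, 0], [0, 0, -28, 0, 0, 0], [0, 0, -50, 0, 0, 0], [0, 0, -75, 0, 0, 0], [0, 0, -100, 0, 0, 0], [0, 0, -120, 0, 0, 0], [0, 0, -135, 0, 0, 0], [0, 0, -140, 0, 0, 0], [0, 0, -140, 0, 0, 0], [0, 0, -140, 0, 0, 0]]

```text
time: 23.08
position: [0.5102, -0.1909, 0.2129]
orientation: [0.715, 0.699, -0.0, -0.001]
ft_force: [0.7, -0.3, 0.8]
width: 0.0855
finger_force: 0.0
```

```bash
python3 - <<'E'
from h import *
s=telemetry.get_state();print(s['time'],s['position'],s['width'],s['ft_force'])
t=cap('scene')
cv2.imwrite('pics/end.png',t['img'][:,:,::-1])
E
```

```text
23.075 [ 0.51024985 -0.19092019  0.21289204] 0.08550124656797824 [ 0.67417832 -0.29585312  0.76125804]
```

View pics/end.png

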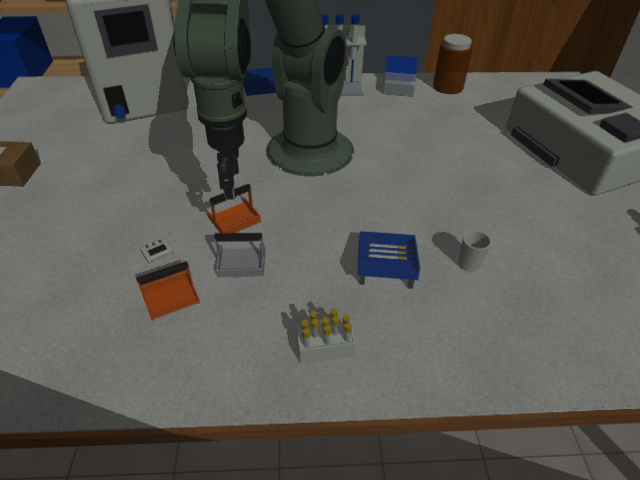

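The tray stands empty and upright at (240,255), the tubes are seated in the rack at (388,252), the bystanders are unmoved and the arm is clear.

```bash
python3 -c "
from station import bot
print(bot.close_job())"
```

```text
the job is handed in; nothing more can be done
None
```

The job is handed in at about 23 s: each of the three tubes is seated in its own groove, the empty tray stands upright where it started, and the standing rack, timer and beaker are undisturbed.

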